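# Set the running clearance of a gearbox adjuster

## Task

Set the bearing clearance of the small green gearbox: put the T-handle key fully on the square-headed adjuster screw, turn it clockwise until the screw bottoms, then back it off by a quarter of a turn. Take the key off again and stand it upright on the bench top, without disturbing the duct tape or the wrench.

Things in the scene. Friction and masses are not known exactly. Their poses are not given: they have to be found in the camera images.
- key: Loose steel T-handle key, 0.25 kg, standing upright on its socket mouth, crossbar on top along its x. Origin: centre of the mouth, z up; 112 x 44 x 88 mm. Socket 44 mm square outside, 24 high; square hole 25 mm wide, 21.5 deep, 3 mm chamfer, sides along key x and y. Stem 14 mm thick from 34 mm up to the bar, flaring to 36 mm at the socket. Let go on the screw head, it stays on it upright.
- key_bar (a point): Centre of the key's crossbar, 80 mm above its socket mouth. The bar is 16 mm wide (along key y), 14 mm high, bare steel over its middle 56 mm, with orange grips 18 mm wide and 28 mm long at the ends, 112 mm long in all.
- gearbox: Green worm gearbox bolted to the bench (fixed); origin: centre of the underside of its 150 x 130 x 12 mm base plate. On top, centred on the origin, a round aluminium cap of 104 mm diameter at z = 70 mm carries black marks every 30 degrees, longer ones every 90 degrees (on the diagonals of the gearbox's x and y axes). A tall bench grinder stands beyond it to the right.
- adj_head (a point): Centre of the top of the adjuster's square head, on its vertical turning axis, 94 mm above the gearbox's underside; turns with the screw. Head 22 mm square, sides along this point's x and y, top 4 mm tapered; it stands 18 mm above a round flange (68 mm across) on which the key's mouth rests when fully on. The key fits in four ways, a quarter turn apart, with about 8 degrees of play either way.
- pointer (a point): Tip of the red pointer on the adjuster's flange, 46 mm from the turning axis, midway between adj_head's x and y; it sweeps over the cap's marks as the screw turns. When the screw is bottomed it points midway between the gearbox's x and y axes, at a long mark. The screw does not rise or sink as it turns.
- adjuster (a joint): Turning angle of the adjuster screw, rad: 0 is bottomed (a hard stop); it grows as the screw is backed off, anticlockwise from above. It starts 5.3 to 6.2 rad out, too far for one grasp of the key: let the key go on the head and take it again. Steady friction of about 0.1 N m; it stays where it is left.
- duct_tape: Roll of grey duct tape lying flat, about 100 mm across, 48 mm high, loose, to be left alone; origin at the centre of its underside. It and the key may stand on either side of the gearbox.
- wrench: Combination wrench 175 x 22 x 8 mm lying flat, loose, to be left alone; origin at the centre of its underside.

How it is judged:
On the way, in this order (a step that is already met when the one before it is completed fails the run):
1. the key is fully on the adjuster's head, the screw still far out (horizontal distance between key and adj_head below 0.007 m and z of key in the frame of adj_head below -0.011 m and value of joint adjuster above 3 rad), for 0.1 s.
2. the screw is bottomed (within 0.1 rad) with the key on it (horizontal distance between key and adj_head below 0.007 m and z of key in the frame of adj_head below -0.008 m and value of joint adjuster below 0.1 rad), for 0.1 s.
3. the screw is backed off a quarter turn (1.57 rad, within 0.22) with the key on it (horizontal distance between key and adj_head below 0.007 m and z of key in the frame of adj_head below -0.008 m and value of joint adjuster between 1.35 and 1.79 rad), for 0.1 s.
At the end, for the whole second after the job is handed in: The screw stands a quarter turn (1.57 rad, within 0.22) out from bottomed; the key stands upright (within 0.1 rad) and at rest on its socket mouth on the bench top itself, not on the gearbox or any other thing (mouth within 6 mm of the surface) (value of joint adjuster between 1.35 and 1.79 rad and height (world z) of key between -0.006 and 0.006 m and angle between key's own z axis and vertical below 0.1 rad and linear speed of key below 0.02 m/s); the robot touches nothing.
It fails at once if the duct tape is moved by more than 30 mm (distance of duct_tape from where it was at the start of the episode above 0.03 m).
It fails at once if the wrench is moved by more than 30 mm (distance of wrench from where it was at the start of the episode above 0.03 m).
It also fails if it takes over 72 s, if anything falls off the work surface, if the arm or the gripper's body presses on something with over 40 N, if the wrist force passes 120 N, or if a joint passes its speed limit or range.

## Robot

A 6-joint arm with a two-finger parallel gripper is mounted at the origin on a cart in front of the work surface, level with it; the furniture and walls round the work are solid. World frame = base frame: x ahead of the robot, y to its left, z up, the work surface at z = 0. Lengths are in m, angles in rad, forces in N, time in s.
With the tool pointing down it reaches from about 0.35 to 0.975 m from the base axis. Payload 4.9 kg.
Tool frame: the origin (TCP) lies at the very end of the fingers, on their centre line; the grasp point (between the pads) lies 19 mm behind it; z points along the fingers, y is the line along which they close (so a half turn about z gives the same grasp; the last joint's range is limited). The gripper opens to 85 mm and grips with 20 to 120 N. Pads are 22 mm wide; open, the fingers measure 114 mm over their backs; the gripper's body (76 mm by 85 mm) begins 54 mm behind the grasp point. The pads swing forward as they close: fully open they stand 13 mm farther back than shut.
Start: joints at [-1.298, 0.053, 1.613, -0, 1.476, -0.119], TCP at [0.239, -0.578, 0.196] pointing down, gripper open.
Joint ranges: [-3.01, 3.01], [-1.01, 2.22], [0.06, 2.58], [-1.02, 4.17], [0.09, 2.62], [-3.14, 3.14]. Speed limits (rad/s): [2.57, 2.57, 3.14, 3.14, 3.14, 3.14].

## Interface

Orientations are given as a unit quaternion [w, x, y, z].
In Python, from plant import manip gives the robot as it stands.
- The arm moves only by the tool play_rows, never from a script. Its argument "series" is a list that holds one entry, the list of rows, each a list of 7 numbers: the shift along the world's x, y, z in m, then the turn, a rotation vector about the world's x, y, z in degrees, then the opening, from 0 (shut) to 1 (fully open). In form: [[[dx, dy, dz, rx, ry, rz, grip], ...]]. A call has 1 to 10 rows; each row shifts and turns the commanded pose from where the row before left it; what a row does not reach is not made up. A row lasts 1/10 s, in which the tool goes at most 50 mm and 8.59 degrees, less where a joint would pass 70% of its speed; a pose out of reach is approached as far as the arm can. A call with a gripper value outside its range is refused whole. The fingers move at their own pace and stop on an object; the grip force is fixed at half the most. Time passes only in rows, so rows that do not move let the fingers close. It gives the time, the measured TCP pose, the force, the opening and the grip force at its end, in the units of the state.
- manip.state(): the state, without advancing time (a new reading comes with each control period).
- manip.grab_frame(name): name is "scene" or "top" or "wrist"; returns a dict with "frame" (400x640x3 uint8, blue, green, red), "mtx" (3x3 intrinsics, pixels), "R" (3x3) and "t" (3): a world point X has camera coordinates R X + t. Camera axes: x right, y down, z forward; pixel columns grow to the right and rows downward; lengths in m; the calibration is good to about 2 mm. A picture is of the moment at which its call begins. There is no depth.
- manip.job_done(): hands the job in; it is judged then, once.
The state is a dict: "time": time; "joint_pos": joint angles; "joint_vel": joint speeds; "joint_efforts": joint torques, N m; "tool_pos": TCP position; "tool_rot": TCP orientation; "contact_force": force on the tool from outside, world axes, zero at the start; "ft_torque": the same for the moment, N m; "gripper_width": opening from 0.0 (shut) to 1.0 (fully open); "grasp_force": force on a finger pad.
Only numpy, scipy, OpenCV 4.12 (cv2) and the standard library are available. Lean on these libraries where they do the work, as an engineer would, in place of code of your own. Each camera call takes 0.05 s, during which the arm holds its last target. There are 200 camera calls.

## Working session

There is one attempt and no reset: what is moved stays moved. The work goes in short steps, Python scripts to look and compute and a tool call to move; the robot and the scene stay as the last step left them, time stands still between calls to the robot, and variables do not carry over. Pictures are saved under pics/ and viewed, at most 10 in all, crops included, and the job is handed in when it is done.

Besides the shell and the picture viewer there is one more tool, called after "Call:" as name([rows], argument=value, ...), one row to a line, values as JSON. play_rows: Moves the arm, as the interface text tells. Its arguments: {"type":"object","properties":{"series":{"type":"array"}},"required":["series"]}

```bash
mkdir -p pics; ls; cat > h.py <<'E'
import numpy as np, cv2
from plant import manip
def grab(n, save=None):
    f=manip.grab_frame(n); f={k:np.array(v) for k,v in f.items()}
    if save: cv2.imwrite('pics/'+save+'.png',f['frame'])
    return f
def ray(f,u,v,z):
    d=f['R'].T@np.linalg.inv(f['mtx'])@np.array([u,v,1.]); c=-f['R'].T@f['t']
    return c+d*(z-c[2])/d[2]
def proj(f,X):
    p=f['mtx']@(f['R']@np.array(X,float)+f['t']); return p[:2]/p[2]
E
python3 - <<'E'
from h import *
for n in ['scene','top']:
    f=grab(n,n+'0'); print(n,f['mtx'][0,0],-f['R'].T@f['t'],f['R'].round(2).tolist())
s=manip.state(); print(s)
E
```

```text
pics
scene 410.0992829166501 [0.07114767 0.78477515 0.7561067 ] [[-0.89, -0.47, 0.02], [-0.3, 0.54, -0.79], [0.36, -0.7, -0.61]]
top 476.59575255086463 [0.3220739  0.04515068 1.35860409] [[-0.03, -1.0, -0.0], [-0.99, 0.03, -0.13], [0.13, 0.0, -0.99]]
{'time': 0.1, 'joint_pos': array([-1.29798257e+00,  5.32694144e-02,  1.61413876e+00,  1.50472720e-05,
        1.47599817e+00, -1.18962340e-01]), 'joint_vel': array([ 0.00127579,  0.00012244, -0.0037115 ,  0.0013655 , -0.00025051,
       -0.00222128]), 'joint_efforts': array([ 5.32944023e-05, -3.94902813e+01, -3.71363819e+01,  2.51503036e-05,
        3.87409120e-03, -6.93711861e-07]), 'tool_pos': array([ 0.23850286, -0.57703468,  0.19481001]), 'tool_rot': array([-9.04738017e-04,  9.80874946e-01,  1.94636889e-01, -6.22237999e-05]), 'contact_force': array([-0.32469753, -0.12669662, -0.01981745]), 'ft_torque': array([ 0.01910863,  0.01485913, -0.01663682]), 'grasp_force': 0.0, 'gripper_width': 0.9999945155943474}
```

View pics/top0.png

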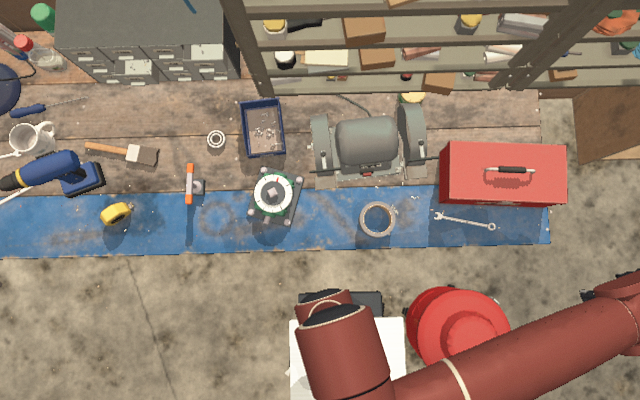

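View pics/scene0.png

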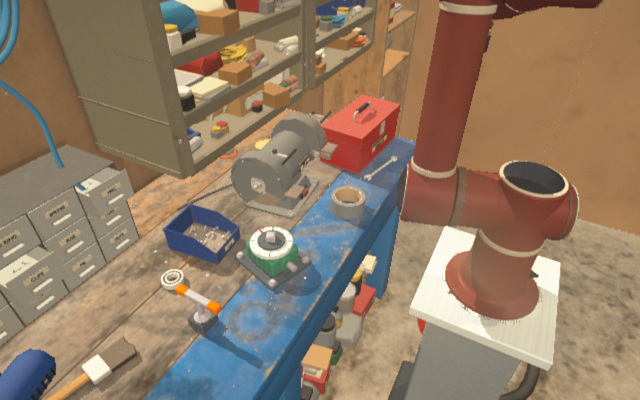

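The top view shows the gearbox around (273,195), the key with its orange grips around (190,184), the tape at (378,219) and the wrench at (465,220). In the scene view the key stands at about (205,310), left of the gearbox from the robot's side.

```bash
python3 - <<'E'
from h import *
T=grab('top'); S=grab('scene')
def blobs(f,x0,y0,x1,y1,lo,hi,amin=8):
    hsv=cv2.cvtColor(f['frame'],cv2.COLOR_BGR2HSV); m=np.zeros(hsv.shape[:2],np.uint8)
    m[y0:y1,x0:x1]=cv2.inRange(hsv,lo,hi)[y0:y1,x0:x1]
    n,l,st,c=cv2.connectedComponentsWithStats(m); return [(c[i].round(1),st[i,4]) for i in range(1,n) if st[i,4]>=amin]
for n,f,box in [('top',T,(175,155,215,215)),('scene',S,(165,275,235,330))]:
    for c,a in blobs(f,*box,(5,150,120),(18,255,255)): print(n,'orange',c,a,ray(f,*c,.083).round(4))
for n,f,box in [('top',T,(245,165,305,230)),('scene',S,(235,220,315,290))]:
    for c,a in blobs(f,*box,(0,140,80),(6,255,255),2): print(n,'red',c,a,ray(f,*c,.078).round(4))
a=cv2.resize(T['frame'][160:235,165:310],None,fx=5,fy=5,interpolation=cv2.INTER_CUBIC)
b=cv2.resize(S['frame'][220:290,235:315],None,fx=3,fy=3,interpolation=cv2.INTER_CUBIC)
out=np.zeros((600,725,3),np.uint8); out[:375]=a; out[380:590,:240]=b
cv2.imwrite('pics/c1.png',out)
E
```

```text
top orange [190.1 167.3] 63 [0.5739 0.4126 0.083 ]
top orange [188.6 198.9] 56 [0.4873 0.4158 0.083 ]
scene orange [181.3 289.4] 96 [0.5747 0.4155 0.083 ]
scene orange [213.4 306.8] 141 [0.4879 0.4188 0.083 ]
top red [277.  179.5] 2 [0.5344 0.177  0.078 ]
scene red [260.8 230.5] 4 [0.5366 0.1795 0.078 ]
```

View pics/c1.png

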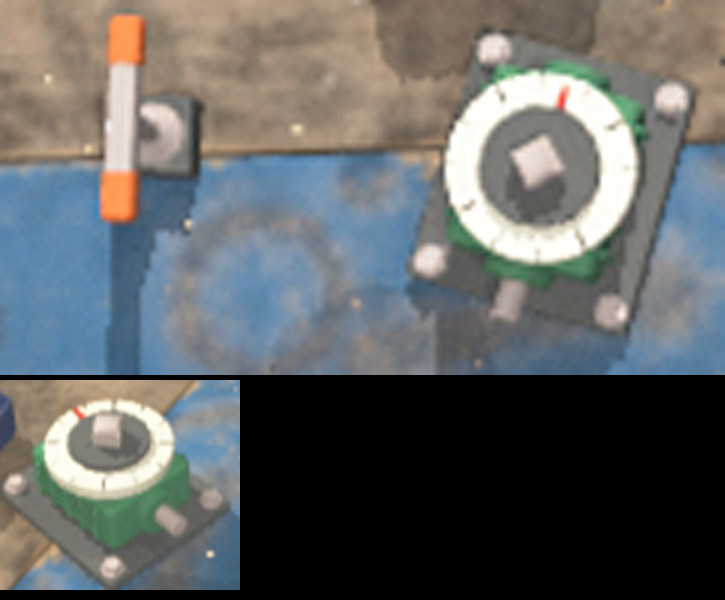

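```bash
cat >> h.py <<'E'
def tri(fs,ps):
    A=[];b=[]
    for f,p in zip(fs,ps):
        d=f['R'].T@np.linalg.inv(f['mtx'])@np.array([*p,1.]); d/=np.linalg.norm(d); c=-f['R'].T@f['t']
        M=np.eye(3)-np.outer(d,d); A.append(M); b.append(M@c)
    return np.linalg.lstsq(np.vstack(A),np.hstack(b),rcond=None)[0]
def cap(f,box):
    x0,y0,x1,y1=box; hsv=cv2.cvtColor(f['frame'],cv2.COLOR_BGR2HSV)
    m=np.zeros(hsv.shape[:2],np.uint8); m[y0:y1,x0:x1]=cv2.inRange(hsv,(0,0,185),(179,50,255))[y0:y1,x0:x1]
    m=cv2.morphologyEx(m,cv2.MORPH_CLOSE,np.ones((3,3)))
    c=max(cv2.findContours(m,cv2.RETR_EXTERNAL,cv2.CHAIN_APPROX_NONE)[0],key=cv2.contourArea)
    c=cv2.convexHull(c); P=np.array([ray(f,*p[0],.07)[:2] for p in c]).astype(np.float32)
    A=np.c_[2*P,np.ones(len(P))]; s=np.linalg.lstsq(A,(P**2).sum(1),rcond=None)[0]
    return s[:2],np.sqrt(s[2]+s[0]**2+s[1]**2)
def head(f,c,r=90):
    pass
E
python3 - <<'E'
from h import *
T=grab('top'); S=grab('scene')
print(tri([T,S],[(190.1,167.3),(181.3,289.4)]),tri([T,S],[(188.6,198.9),(213.4,306.8)]),tri([T,S],[(277,179.5),(260.8,230.5)]))
print(cap(T,(250,170,300,218)),cap(S,(245,222,300,265)))
# bolts in crop coords of top (x5, offset 165,160), bolt heads z~.02
B=[ray(T,165+u/5,160+v/5,.02)[:2] for u,v in [(495,48),(672,98),(430,260),(612,312)]]
print(np.round(B,4),np.mean(B,0)); d=B[0]-B[2]; e=B[1]-B[3]
print([np.degrees(np.arctan2(v[1],v[0])) for v in (d,e)],np.linalg.norm(d),np.linalg.norm(B[0]-B[1]))
for f,p in ((T,(277,179.5)),(S,(260.8,230.5))):
    v=ray(f,*p,.077)[:2]-np.mean(B,0); print(v,np.degrees(np.arctan2(v[1],v[0])))
E
```

```text
[0.57523909 0.41389253 0.08074965] [0.48841517 0.41708771 0.08053648] [0.53599818 0.17784926 0.07668813]
(array([0.49923521, 0.19012884]), np.float64(0.052288395850659294)) (array([0.49831504, 0.19429963]), np.float64(0.0537531074353298))
[[0.5737 0.2196]
 [0.5419 0.1192]
 [0.4532 0.2576]
 [0.421  0.1555]] [0.49745646 0.18798712]
[np.float64(-17.50805419371609), np.float64(-16.678227069641522)] 0.126270779636804 0.10529826430594615
[ 0.03709706 -0.01090323] -16.378641036413942
[ 0.03987428 -0.00942007] -13.292098454505831
```

Call:
play_rows([
  [[0,0,0.04,0,0,0,1],[0,0.02,0.04,0,0,5,1],[0.015,0.045,0.02,0,0,8,1],[0.015,0.045,0,0,0,8,1],[0.015,0.045,0,0,0,8,1],[0.015,0.045,0,0,0,8,1],[0.015,0.045,0,0,0,8,1],[0.015,0.045,0,0,0,8,1],[0.015,0.045,0,0,0,8,1],[0.015,0.045,0,0,0,8,1]],
])

```text
time: 1.3
tool_pos: [0.3584, -0.1971, 0.2955]
tool_rot: [0.0, 0.696, 0.718, 0.0]
contact_force: [0.7, 0.1, -0.4]
gripper_width: 1.0
grasp_force: 0.0
```

Call:
play_rows([
  [[0.012,0.045,0,0,0,8,1],[0.012,0.045,0,0,0,8,1],[0.012,0.045,0,0,0,8,1],[0.012,0.045,0,0,0,8,1],[0.012,0.045,0,0,0,8,1],[0.012,0.045,0,0,0,8,1],[0.012,0.045,0,0,0,8,1],[0.012,0.045,0,0,0,8,1],[0.012,0.045,0,0,0,8,1],[0.012,0.045,0,0,0,8,1]],
])

```text
time: 2.3
tool_pos: [0.4783, 0.2532, 0.2954]
tool_rot: [0.0, 0.071, 0.997, 0.0]
contact_force: [0.3, -0.7, -0.1]
gripper_width: 1.002
grasp_force: 0.0
```

Call:
play_rows([
  [[0.02,0.04,0,0,0,3,1],[0.016,0.04,-0.02,0,0,3,1],[0.015,0.045,-0.02,0,0,0,1],[0,0.01,-0.02,0,0,0,1],[0,0,0,0,0,0,1]],
])

```text
time: 2.8
tool_pos: [0.5268, 0.3854, 0.2308]
tool_rot: [-0.004, 0.021, 1.0, -0.002]
contact_force: [0.4, -0.4, -1.3]
gripper_width: 1.003
grasp_force: 0.0
```

```bash
python3 - <<'E'
from h import *
s=manip.state(); print(s['tool_pos'],s['tool_rot'],s['joint_pos'].round(3))
W=grab('wrist','w1'); print(W['mtx'][0,0],-W['R'].T@W['t'])
hsv=cv2.cvtColor(W['frame'],cv2.COLOR_BGR2HSV); m=cv2.inRange(hsv,(5,150,120),(18,255,255))
n,l,st,c=cv2.connectedComponentsWithStats(m)
for i in range(1,n):
    if st[i,4]>100: print(c[i].round(1),st[i],ray(W,*c[i],.087).round(4))
E
```

```text
[0.52679779 0.38536276 0.23080394] [-0.0035345   0.02113256  0.99976833 -0.00205089] [ 0.518  0.105  1.5    0.     1.545 -1.011]
360.51139618747646 [0.45449676 0.38917547 0.40793942]
[352.  123.3] [343 109  19  29 536] [0.4861 0.4167 0.087 ]
[350.3 214.1] [342 203  18  24 411] [0.5706 0.4138 0.087 ]
```

View pics/w1.png

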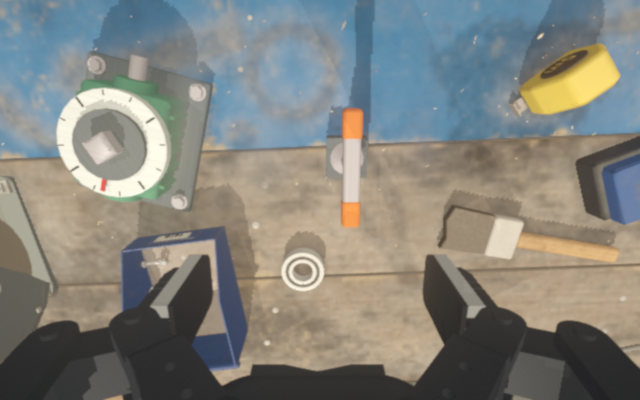

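The wrist view shows the key with its grips at (352,123) and (350,214), and the gearbox with its red pointer at (103,185). The key's centre is about (0.530, 0.4155) with yaw −2°.

Call:
play_rows([
  [[0.002,0.015,-0.03,0,0,0,1],[0.001,0.0145,-0.03,0,0,0,1],[0,0,-0.04,0,0,0,1],[0,0,-0.02,0,0,0,1],[0,0,0,0,0,0,1]],
])

```text
time: 3.35
tool_pos: [0.5303, 0.4121, 0.1133]
tool_rot: [-0.002, 0.023, 1.0, -0.002]
contact_force: [-0.6, -0.6, 0.3]
gripper_width: 1.003
grasp_force: 0.0
```

```bash
python3 - <<'E'
from h import *
W=grab('wrist'); s=manip.state(); print(s['tool_pos'],s['tool_rot'],s['joint_pos'].round(3))
hsv=cv2.cvtColor(W['frame'],cv2.COLOR_BGR2HSV); m=cv2.inRange(hsv,(5,150,120),(18,255,255))
n,l,st,c=cv2.connectedComponentsWithStats(m)
for i in range(1,n):
    if st[i,4]>100: print(c[i].round(1),st[i],ray(W,*c[i],.087).round(4))
E
```

```text
[0.53173823 0.41305916 0.11618723] [-3.45086709e-04  2.28451855e-02  9.99738889e-01 -3.62711145e-04] [ 0.55   0.222  1.563 -0.     1.358 -0.975]
[323.6 138.8] [ 309  116   30   46 1334] [0.4861 0.4174 0.087 ]
[324.1 272.9] [311 256  27  35 892] [0.5703 0.4143 0.087 ]
```

Call:
play_rows([
  [[-0.002,0.0025,-0.02,0,0,0.5,1],[0,0,-0.02,0,0,0,1],[0,0,-0.015,0,0,0,1],[0,0,0,0,0,0,1],[0,0,0,0,0,0,0],[0,0,0,0,0,0,0],[0,0,0,0,0,0,0],[0,0,0,0,0,0,0],[0,0,0,0,0,0,0],[0,0,0,0,0,0,0]],
])

```text
time: 4.4
tool_pos: [0.5298, 0.4169, 0.061]
tool_rot: [0.0, 0.018, 1.0, 0.0]
contact_force: [-0.1, 0.3, -0.0]
gripper_width: -0.001
grasp_force: 0.0
```

```bash
python3 - <<'E'
from h import *
W=grab('wrist'); S=grab('scene')
a=W['frame']; b=cv2.resize(S['frame'][240:350,130:270],None,fx=3,fy=3)
out=np.zeros((400,640+420,3),np.uint8); out[:400,:640]=a; out[:330,640:]=b
cv2.imwrite('pics/g1.png',cv2.resize(out,None,fx=.75,fy=.75)); print(manip.state()['gripper_width'],manip.state()['grasp_force'])
E
```

```text
-0.0009654841799950432 0.0
```

View pics/g1.png

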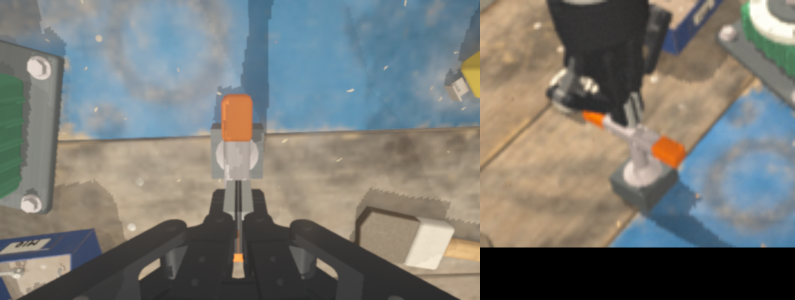

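The fingers are shut with the bar not between them. The key hasn't moved: its grips are still at scene (180,292) and (213,307). I'll check where the fingertips really are.

```bash
python3 - <<'E'
from h import *
S=grab('scene'); W=grab('wrist'); s=manip.state(); p=s['tool_pos']; print(p)
print('tcp scene',proj(S,p),'bar centre',proj(S,[.5305,.4155,.08]),'tcp wrist',proj(W,p),'bar top wrist',proj(W,[.5305,.4155,.087]))
a=cv2.resize(S['frame'][270:325,165:235],None,fx=8,fy=8,interpolation=cv2.INTER_CUBIC)
for q,c in ((p,(0,255,255)),([.5305,.4155,.08],(255,0,255))):
    u=(proj(S,q)-[165,270])*8; cv2.circle(a,tuple(int(v) for v in u),3,c,-1)
cv2.imwrite('pics/g2.png',a)
E
```

```text
[0.5297328  0.41678858 0.06083617]
tcp scene [199.48152034 304.98980088] bar centre [198.10631757 298.45117448] tcp wrist [317.54601284 229.96700805] bar top wrist [314.79157143 253.6378991 ]
```

View pics/g2.png

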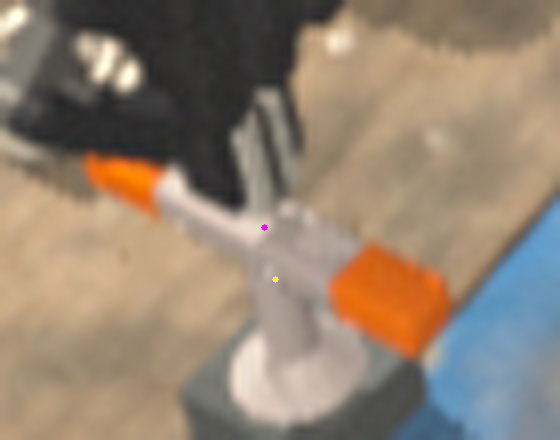

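The pads appear to straddle the bar, so the width reading may be unreliable. I'll lift slightly to test that.

Call:
play_rows([
  [[0,0,0.01,0,0,0,0],[0,0,0.01,0,0,0,0],[0,0,0,0,0,0,0]],
])

```text
time: 4.9
tool_pos: [0.5314, 0.4178, 0.084]
tool_rot: [0.002, 0.018, 1.0, 0.001]
contact_force: [1.1, -0.7, 0.4]
gripper_width: -0.001
grasp_force: 0.0
```

```bash
cat >> h.py <<'E'
def orange(f,z=None,lo=(5,150,120),amin=25,box=None):
    hsv=cv2.cvtColor(f['frame'],cv2.COLOR_BGR2HSV); m=cv2.inRange(hsv,lo,(18,255,255))
    if box: k=np.zeros_like(m); k[box[1]:box[3],box[0]:box[2]]=1; m*=k
    n,l,st,c=cv2.connectedComponentsWithStats(m)
    return [(c[i].round(1).tolist(),int(st[i,4])) for i in range(1,n) if st[i,4]>=amin]
E
python3 - <<'E'
from h import *
S=grab('scene'); T=grab('top'); s=manip.state(); print(s['tool_pos'],s['contact_force'],s['gripper_width'],s['grasp_force'])
print('S',orange(S,box=(150,240,260,340))); print('T',orange(T,box=(170,150,215,215)))
E
```

```text
[0.53038294 0.41717759 0.08212592] [-0.52993782 -0.0368783  -0.88376377] -0.0017555453252985625 0.0
S [([181.4, 289.5], 94), ([213.5, 306.9], 138)]
T [([190.0, 167.0], 54)]
```

```bash
python3 - <<'E'
from h import *
W=grab('wrist'); S=grab('scene'); s=manip.state(); p=s['tool_pos']
a=W['frame'][130:400,190:450].copy()
a=cv2.resize(a,None,fx=2,fy=2)
for k in range(0,60,10):
    u=(proj(W,p+[0,0,k/1000])-[190,130])*2; cv2.circle(a,tuple(int(v) for v in u),2,(0,255,255) if k else (255,0,255),-1)
b=cv2.resize(S['frame'][260:325,170:225],None,fx=5,fy=5,interpolation=cv2.INTER_CUBIC)
u=(proj(S,p)-[170,260])*5; cv2.circle(b,tuple(int(v) for v in u),2,(255,0,255),-1)
out=np.zeros((540,795,3),np.uint8); out[:,:520]=a; out[:325,520:]=b
cv2.imwrite('pics/g3.png',out)
E
```

```text
(no output)
```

View pics/g3.png

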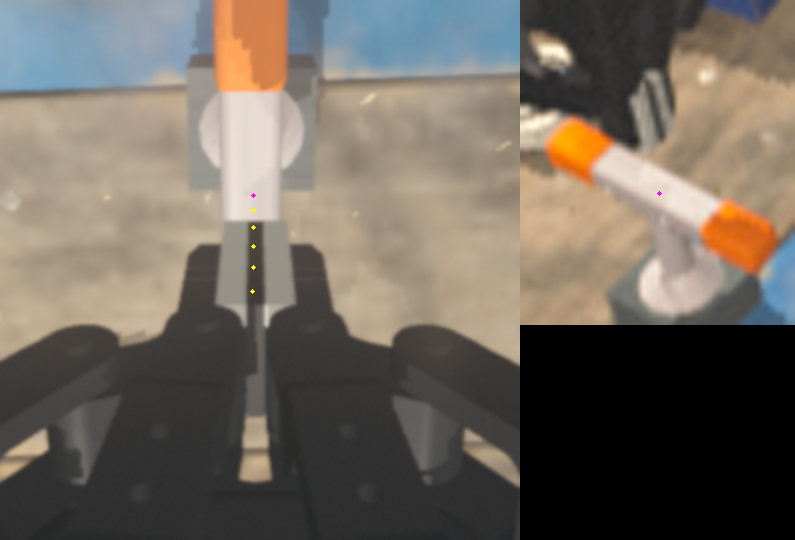

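The picture shows the shut pads end about 26 mm above the reported TCP point, clear above the bar: the tips are at scene crop (650,150), while the TCP projects to (659,193). So the fingers are effectively about 26 mm shorter than stated, and I'll grasp with the reading near z=0.035.

Call:
play_rows([
  [[0,0,0.01,0,0,0,1],[0,0,0,0,0,0,1],[0,0,0,0,0,0,1],[0,0,0,0,0,0,1],[0,0,0,0,0,0,1],[0,0,0,0,0,0,1]],
])

```text
time: 5.7
tool_pos: [0.5296, 0.4167, 0.0906]
tool_rot: [-0.0, 0.018, 1.0, -0.0]
contact_force: [0.3, -0.2, 0.0]
gripper_width: 0.992
grasp_force: 0.0
```

Call:
play_rows([
  [[0,-0.001,-0.02,0,0,0,1],[0,0,-0.02,0,0,0,1],[0,0,-0.016,0,0,0,1],[0,0,0,0,0,0,1],[0,0,0,0,0,0,0],[0,0,0,0,0,0,0],[0,0,0,0,0,0,0],[0,0,0,0,0,0,0],[0,0,0,0,0,0,0],[0,0,0,0,0,0,0]],
])

```text
time: 6.7
tool_pos: [0.5304, 0.4161, 0.0359]
tool_rot: [0.001, 0.018, 1.0, 0.0]
contact_force: [-0.4, 0.1, 3.1]
gripper_width: 0.169
grasp_force: 61.5
```

Call:
play_rows([
  [[0,0,0.01,0,0,0,0],[0,0,0.02,0,0,0,0],[0,0,0.03,0,0,0,0],[0,0,0.03,0,0,0,0],[0,0,0.03,0,0,0,0],[0,0,0,0,0,0,0],[0,0,0,0,0,0,0]],
])

```text
time: 7.4
tool_pos: [0.5297, 0.4158, 0.155]
tool_rot: [0.0, 0.018, 1.0, 0.0]
contact_force: [-0.2, 0.4, -2.9]
gripper_width: 0.165
grasp_force: 60.9
```

```bash
python3 - <<'E'
from h import *
S=grab('scene'); T=grab('top'); W=grab('wrist'); s=manip.state(); print(s['tool_pos'],s['tool_rot'],s['contact_force'],s['gripper_width'],s['grasp_force'])
for n,f,b in (('S',S,(150,180,260,340)),('T',T,(150,130,215,235)),('W',W,None)): print(n,orange(f,box=b))
a=W['frame']; b=cv2.resize(S['frame'][210:320,150:250],None,fx=1.5,fy=1.5,interpolation=cv2.INTER_CUBIC)
out=np.zeros((400,790,3),np.uint8); out[:,:640]=a; out[:165,640:]=b
cv2.imwrite('pics/g4.png',out)
E
```

```text
[0.52831514 0.41489809 0.15170307] [-0.00207548  0.01789027  0.99983692 -0.00132441] [ 0.25011145 -0.16586692 -2.4965574 ] 0.17105754716725233 60.831838846206665
S [([159.9, 181.3], 65), ([204.6, 265.9], 159)]
T [([176.8, 159.1], 71)]
W [([318.2, 170.1], 3180), ([317.4, 355.0], 1166)]
```

View pics/g4.png

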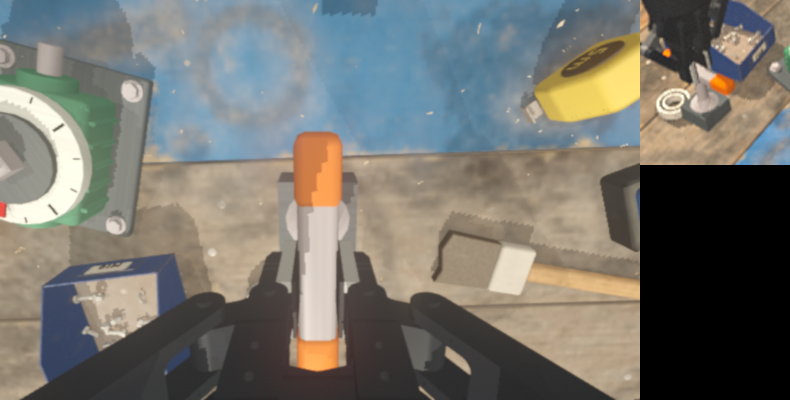

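The key is held and lifted. The wrist view shows its bar running from (318,135) to (318,370), centred between the fingers. Now I'll measure its pose in the hand.

```bash
python3 - <<'E'
from h import *
S=grab('scene'); T=grab('top'); W=grab('wrist'); s=manip.state(); p=s['tool_pos']; print(p,s['tool_rot'])
for n,f,b in (('S',S,(165,240,260,340)),('T',T,(150,130,215,235)),('W',W,None)): print(n,orange(f,box=b))
o=[orange(S,box=(165,240,260,340))[0][0],orange(W)[0][0]]
print('low grip',tri([S,W],o))
for z in (.175,.185,.195,.205): print(z,proj(T,[.572,.414,z]).round(1),proj(T,[.488,.417,z]).round(1),proj(S,[.488,.417,z]).round(1),proj(W,[.488,.417,z]).round(1))
# boundary grip/steel edges in wrist: bar edges per row
hsv=cv2.cvtColor(W['frame'],cv2.COLOR_BGR2HSV); m=cv2.inRange(hsv,(5,150,120),(18,255,255))
col=np.where(m[:,318])[0]; print('rows',col.min(),col[np.where(np.diff(col)>1)],col[1:][np.diff(col)>1],col.max())
for r in (160,180,195,345,360): c=np.where(m[r])[0]; print(r,c.min(),c.max())
E
```

```text
[0.52889334 0.41522121 0.15272707] [-1.40989068e-03  1.79167793e-02  9.99838073e-01 -9.10560212e-04]
S [([205.7, 267.0], 164)]
T [([177.0, 159.2], 66)]
W [([318.2, 170.1], 3181), ([317.4, 354.9], 1167)]
low grip [0.48622663 0.41718498 0.19742127]
0.175 [179.1 161.3] [177.5 194.2] [207.1 274.9] [318.5 163.2]
0.185 [177.9 160.5] [176.3 193.7] [206.2 271.2] [318.5 168.3]
0.195 [176.6 159.7] [175.  193.1] [205.4 267.5] [318.5 174. ]
0.205 [175.4 158.9] [173.7 192.6] [204.6 263.7] [318.5 180.6]
rows 133 [205] [342] 371
160 295 341
180 295 341
195 295 340
345 297 337
360 298 337
```

Call:
play_rows([
  [[0,-0.02,0.02,0,0,0,0],[-0.01,-0.04,0.02,0,0,0,0],[-0.01,-0.04,0.01,0,0,0,0],[-0.01,-0.02,0,0,0,0,0],[0,0,0,0,0,0,0],[0,0,0,0,0,0,0]],
])

```text
time: 8.3
tool_pos: [0.4996, 0.2957, 0.2044]
tool_rot: [-0.0, 0.018, 1.0, 0.0]
contact_force: [0.3, 0.4, -1.1]
gripper_width: 0.169
grasp_force: 60.8
```

```bash
cat >> h.py <<'E'
def red(f,z=.077):
    hsv=cv2.cvtColor(f['frame'],cv2.COLOR_BGR2HSV); m=cv2.inRange(hsv,(0,160,90),(5,255,255))|cv2.inRange(hsv,(174,160,90),(179,255,255))
    n,l,st,c=cv2.connectedComponentsWithStats(m); return [(c[i].round(1).tolist(),int(st[i,4]),ray(f,*c[i],z)[:2].round(4).tolist()) for i in range(1,n) if st[i,4]>20]
E
python3 - <<'E'
from h import *
W=grab('wrist','w2'); s=manip.state(); print(s['tool_pos'],s['tool_rot'],s['contact_force'])
print(orange(W)); u=proj(W,[.498,.191,.07]); print('cap at',u)
b=[int(max(0,u[0]-110)),int(max(0,u[1]-110)),int(u[0]+110),int(u[1]+110)]
print(cap(W,b)); print(red(W))
a=cv2.resize(W['frame'][b[1]:b[3],b[0]:b[2]],None,fx=2.5,fy=2.5); print(b); cv2.imwrite('pics/w2c.png',a)
E
```

```text
[0.49972729 0.2960982  0.20432849] [-2.98240424e-04  1.78955757e-02  9.99839816e-01  4.88604276e-05] [ 0.7422611  -0.65973774 -2.99712335]
[([317.9, 169.5], 3207), ([317.4, 354.9], 1169)]
cap at [199.56153764 173.69564843]
(array([0.49882025, 0.19057613]), np.float64(0.0526899909939629))
[([44.9, 0.4], 59, [0.3574, 0.0936])]
[89, 63, 309, 283]
```

View pics/w2c.png

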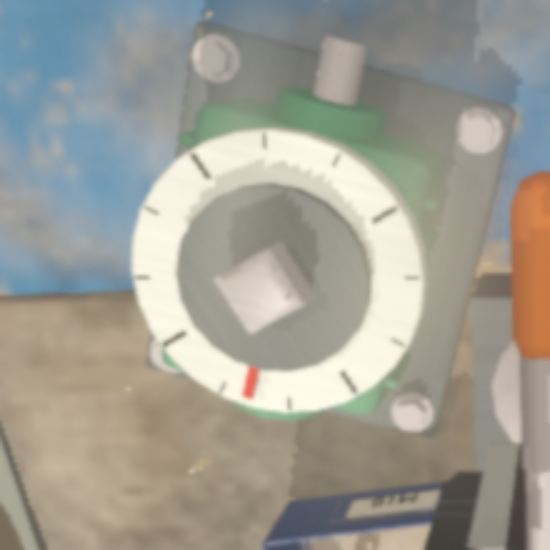

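The crop shows the cap's long marks at (200,165), (385,213), (348,382) and (175,338), the red pointer at (251,382), and the square head around (262,287). The bottomed mark is at lower right, (348,382).

```bash
python3 - <<'E'
from h import *
W=grab('wrist'); im=W['frame']; hsv=cv2.cvtColor(im,cv2.COLOR_BGR2HSV)
w=lambda u,v,z: ray(W,89+u/2.5,63+v/2.5,z)[:2]
ang=lambda v: np.degrees(np.arctan2(v[1],v[0]))
L=[w(u,v,.07) for u,v in [(200,165),(385,213),(348,382),(175,338)]]; c=np.mean(L,0)
print('centre',c,[(ang(l-c).round(1),np.linalg.norm(l-c).round(4)) for l in L])
m=cv2.inRange(hsv,(0,120,80),(10,255,255))|cv2.inRange(hsv,(170,120,80),(179,255,255)); k=np.zeros_like(m);k[190:235,165:215]=1
q=cv2.moments(m*k); q=(q['m10']/q['m00'],q['m01']/q['m00']); C=np.array([.4985,.1905])
P=[w(251,382,z) for z in (.072,.078)]; print('red',q,ray(W,*q,.077),[ang(ray(W,*q,.077)[:2]-x) for x in (c,C)])
# head: bright region inside flange
k=np.zeros_like(m); k[155:200,170:220]=1
for t in (150,165,180):
    h=cv2.inRange(hsv,(0,0,t),(179,60,255))*k
    cs=max(cv2.findContours(h,cv2.RETR_EXTERNAL,cv2.CHAIN_APPROX_NONE)[0],key=cv2.contourArea)
    X=np.array([ray(W,*p[0],.094)[:2] for p in cs],np.float32); r=cv2.minAreaRect(X*1000); print(t,cv2.contourArea(cs),r)
# reference for key: rays
print(orange(W), manip.state()['tool_pos'])
E
```

```text
centre [0.49823303 0.19172852] [(np.float64(-152.0), np.float64(0.0455)), (np.float64(118.0), np.float64(0.0457)), (np.float64(27.3), np.float64(0.0455)), (np.float64(-62.0), np.float64(0.0452))]
red (188.38888888888889, 215.44444444444446) [0.53449006 0.17885871 0.077     ] [np.float64(-19.542864779714655), np.float64(-17.924249963028)]
150 1717.5 ((495.51129150390625, 194.80526733398438), (43.87541961669922, 37.22501754760742), 87.95855712890625)
165 702.5 ((497.09698486328125, 192.33645629882812), (23.028358459472656, 23.398941040039062), 25.834505081176758)
180 611.5 ((497.2580871582031, 192.4998016357422), (21.46796989440918, 22.06236457824707), 24.367475509643555)
[([317.9, 169.5], 3211), ([317.4, 354.9], 1169)] [0.49975655 0.29636615 0.20427998]
```

```bash
python3 - <<'E'
from h import *
W=grab('wrist'); s=manip.state(); p=s['tool_pos']; print(p, s['joint_pos'].round(3))
hsv=cv2.cvtColor(W['frame'],cv2.COLOR_BGR2HSV); m=cv2.inRange(hsv,(5,150,120),(18,255,255))
col=np.where(m[:,318])[0]; i=np.where(np.diff(col)>1)[0][0]; r1,r2=col[i]+.5,col[i+1]-.5
ctr=lambda r:(np.where(m[int(r)])[0].min()+np.where(m[int(r)])[0].max())/2
c1,c2=ctr(r1-6),ctr(r2+6); print(r1,r2,c1,c2)
for dz in (.04,.045,.05,.055,.06):
    a=ray(W,c1,r1,p[2]+dz)[:2]; b=ray(W,c2,r2,p[2]+dz)[:2]; print(dz,np.linalg.norm(a-b).round(4),((a+b)/2-p[:2]).round(4),np.degrees(np.arctan2(*(b-a)[::-1])).round(2))
E
```

```text
[0.49977166 0.29648289 0.20427352] [ 0.407 -0.055  1.707  0.     1.491 -1.129]
205.5 341.5 317.5 317.5
0.04 0.0648 [ 0.0052 -0.0003] -2.01
0.045 0.0624 [ 0.0023 -0.0002] -2.01
0.05 0.0601 [-0.0006 -0.0001] -2.01
0.055 0.0577 [-0.0034 -0.    ] -2.01
0.06 0.0553 [-0.0063  0.0001] -2.01
```

```bash
python3 - <<'E'
from h import *
W=grab('wrist'); S=grab('scene'); T=grab('top'); p=manip.state()['tool_pos']; print(p)
hsv=cv2.cvtColor(W['frame'],cv2.COLOR_BGR2HSV); m=cv2.inRange(hsv,(5,150,120),(18,255,255))
for r in (150,165,180,195,350,360):
    c=np.where(m[r])[0]; 
    f=lambda dz: np.linalg.norm(ray(W,c.min()-.5,r,p[2]+dz)-ray(W,c.max()+.5,r,p[2]+dz))
    z=np.linspace(.0,.1,1001); k=z[np.argmin([abs(f(v)-.018) for v in z])]; print(r,c.min(),c.max(),k,(ray(W,(c.min()+c.max())/2,r,p[2]+k)-p).round(4))
print('S',orange(S,box=(190,150,330,300))); print('T',orange(T,box=(170,130,270,235)))
for X in ([-.042,.0015,.0435],[.042,-.0015,.0435]): print(proj(S,p+X),proj(T,p+X),proj(W,p+X))
print('cam',-W['R'].T@W['t']-p, W['R'].round(3).tolist())
E
```

```text
[0.49978903 0.29638032 0.2044202 ]
150 295 340 0.0367 [-0.049   0.0018  0.0367]
165 296 340 0.035300000000000005 [-0.0427  0.0018  0.0353]
180 295 341 0.0429 [-0.0385  0.0016  0.0429]
195 296 340 0.038700000000000005 [-0.0312  0.0014  0.0387]
350 298 337 0.0414 [ 0.0409 -0.0013  0.0414]
360 298 337 0.0427 [ 0.0452 -0.0015  0.0427]
S [([217.0, 201.5], 51), ([253.6, 213.7], 142)]
T [([218.1, 200.2], 56)]
[254.20056344 214.08533791] [218.37573388 201.49794333] [317.37467995 171.48397997]
[220.45690222 200.35297233] [219.69535357 166.27385958] [317.23198728 355.41893079]
cam [-0.07344597  0.00269528  0.17657791] [[0.035, 0.999, -0.001], [0.958, -0.033, 0.287], [0.286, -0.011, -0.958]]
```

The in-hand checks agree: the key's centre sits at the TCP within 1 mm and its mouth is 36.5 mm below the TCP reading. The adjuster axis is at (0.498, 0.192), with head yaw about 25.5° and the screw at about 5.46 rad.

Call:
play_rows([
  [[-0.001,-0.025,0,0,0,7,0],[-0.001,-0.035,0,0,0,7,0],[-0.0005,-0.03,0,0,0,7,0],[0,-0.0145,-0.02,0,0,6.5,0],[0,0,-0.03,0,0,0,0],[0,0,-0.02,0,0,0,0],[0,0,0,0,0,0,0],[0,0,0,0,0,0,0]],
])

```text
time: 9.4
tool_pos: [0.4974, 0.1916, 0.1351]
tool_rot: [-0.0, -0.22, 0.975, 0.0]
contact_force: [0.7, 0.0, -1.6]
gripper_width: 0.173
grasp_force: 60.8
```

```bash
python3 - <<'E'
from h import *
s=manip.state(); S=grab('scene'); T=grab('top'); p=s['tool_pos']; q=s['tool_rot']; print(p,q,s['contact_force'],s['joint_pos'].round(3))
yaw=2*np.degrees(np.arctan2(q[2],q[1]))-180; print('key yaw',yaw)
print('S',orange(S,box=(220,150,330,300))); print('T',orange(T,box=(230,140,310,235)))
d=np.radians(yaw); e=np.array([np.cos(d),np.sin(d),0])*.042
for k in (-1,1): X=np.array([.498,.192,p[2]+.0435])+k*e; print(proj(S,X),proj(T,X))
E
```

```text
[0.49735506 0.1915614  0.1350667 ] [-2.39349418e-04 -2.20452684e-01  9.75397640e-01  2.21023362e-06] [ 0.70071106  0.00932047 -1.55328259] [ 0.228 -0.123  1.887  0.     1.378 -1.787]
key yaw 25.471246155844796
S [([229.6, 154.8], 54), ([249.3, 204.6], 104), ([287.5, 206.4], 95)]
T [([274.5, 202.2], 67)]
[287.47896248 206.74553595] [274.39992702 202.40400552]
[250.33856263 205.32008776] [259.62131381 172.83049804]
```

Call:
play_rows([
  [[0,0,-0.006,0,0,0,0],[0,0,-0.006,0,0,0,0],[0,0,-0.005,0,0,0,0],[0,0,-0.004,0,0,0,0],[0,0,-0.003,0,0,0,0],[0,0,0,0,0,0,0],[0,0,0,0,0,0,0]],
])

```text
time: 10.2
tool_pos: [0.4978, 0.1914, 0.1118]
tool_rot: [0.001, -0.22, 0.975, 0.0]
contact_force: [-1.1, 0.2, 3.4]
gripper_width: 0.169
grasp_force: 61.5
```

The key is on the head (z 0.1118, as expected for fully seated). Now I'll turn it clockwise.

Call:
play_rows([
  [[0,0,0,0,0,-4,0],[0,0,0,0,0,-8,0],[0,0,0,0,0,-8,0],[0,0,0,0,0,-8,0],[0,0,0,0,0,-8,0],[0,0,0,0,0,-8,0],[0,0,0,0,0,-8,0],[0,0,0,0,0,-8,0],[0,0,0,0,0,0,0],[0,0,0,0,0,0,0]],
])

```text
time: 11.2
tool_pos: [0.4986, 0.191, 0.1119]
tool_rot: [0.002, 0.296, 0.955, 0.0]
contact_force: [2.8, -2.6, 2.9]
gripper_width: 0.171
grasp_force: 61.5
```

```bash
cat >> h.py <<'E'
def st():
    s=manip.state(); q=s['tool_rot']; print(s['time'],s['tool_pos'].round(4),'key yaw mod180',round((2*np.degrees(np.arctan2(q[2],q[1]))-180)%180,2),'F',s['contact_force'].round(1),'T',s['ft_torque'].round(2),'q6',np.degrees(s['joint_pos'][5]).round(1),s['gripper_width'])
E
python3 - <<'E'
from h import *
st(); T=grab('top'); S=grab('scene')
c=np.array([.498,.192])
for n,f,b in (('T',T,(245,165,305,230)),('S',S,(235,220,315,290))):
    hsv=cv2.cvtColor(f['frame'],cv2.COLOR_BGR2HSV); m=cv2.inRange(hsv,(0,140,80),(4,255,255)); k=np.zeros_like(m); k[b[1]:b[3],b[0]:b[2]]=1; m=m*k
    n_,l,s_,cc=cv2.connectedComponentsWithStats(m)
    for i in range(1,n_):
        v=ray(f,*cc[i],.077)[:2]-c; print(n,cc[i].round(1),s_[i,4],np.linalg.norm(v).round(3),np.degrees(np.arctan2(v[1],v[0])).round(1))
E
```

```text
11.2 [0.4986 0.191  0.1119] key yaw mod180 145.6 F [ 2.8 -2.6  2.9] T [-0.39 -0.53 -0.03] q6 -42.6 0.17098151046220125
T [270.5 166. ] 2 0.074 1.8
T [278.5 167.5] 2 0.072 -15.6
T [257. 173.] 1 0.069 35.1
T [272.  172.5] 2 0.056 -1.6
T [280. 172.] 1 0.062 -22.3
T [261. 175.] 1 0.058 29.6
T [263. 174.] 1 0.058 23.6
T [265. 174.] 1 0.056 18.5
T [246. 177.] 1 0.083 56.6
T [249. 176.] 1 0.078 51.7
T [253.5 176.5] 2 0.068 46.4
T [273. 176.] 1 0.047 -5.1
T [281. 176.] 1 0.053 -29.5
T [255. 178.] 1 0.062 46.7
T [258.  178.5] 2 0.055 42.1
T [261. 178.] 1 0.051 34.3
T [269. 178.] 1 0.042 9.4
T [246. 181.] 1 0.078 63.4
T [248.  180.5] 2 0.074 60.7
T [251.3 180.7] 3 0.065 57.3
T [255.5 180. ] 2 0.057 49.9
T [264.5 180.8] 4 0.039 29.4
T [274. 181.] 1 0.033 -11.6
T [283. 181.] 1 0.045 -44.3
T [247. 183.] 1 0.073 66.4
T [254. 182.] 1 0.057 56.7
T [258. 182.] 1 0.048 49.9
T [250. 185.] 1 0.063 68.2
T [257. 185.] 1 0.046 60.0
T [259. 185.] 1 0.041 56.4
T [261.5 184. ] 2 0.037 47.3
T [275. 184.] 1 0.026 -20.9
T [284.3 185. ] 3 0.04 -59.0
T [280. 187.] 1 0.028 -55.5
T [286.5 187.5] 2 0.043 -71.1
T [251
[... 1017 characters left out ...]
53.2 220.5] 8 0.089 145.4
T [258. 221.] 1 0.084 153.3
T [273. 220.] 1 0.074 -178.0
T [256. 222.] 1 0.089 150.9
T [274.2 223. ] 5 0.082 -176.0
T [279.  223.5] 2 0.086 -167.5
T [294.2 225.8] 9 0.109 -146.8
T [247. 225.] 1 0.109 141.6
T [250. 224.] 1 0.102 144.3
T [254.2 225. ] 4 0.098 150.7
T [257.5 224.5] 2 0.093 155.1
T [277. 224.] 1 0.086 -171.2
T [281. 224.] 1 0.088 -164.3
T [285.5 224.5] 2 0.094 -157.4
T [245.  227.5] 2 0.117 141.5
T [247. 227.] 1 0.113 143.2
T [254.5 227.8] 4 0.105 153.0
T [259. 227.] 1 0.098 158.9
T [287. 227.] 1 0.102 -156.9
T [251. 229.] 1 0.112 149.4
T [278.4 228.3] 10 0.098 -170.1
T [284. 229.] 1 0.104 -162.1
T [289. 228.] 1 0.106 -154.8
T [293. 229.] 1 0.114 -150.6
```

```bash
cat >> h.py <<'E'
def pointer(f,c=(.498,.192),amin=12):
    hsv=cv2.cvtColor(f['frame'],cv2.COLOR_BGR2HSV); m=cv2.inRange(hsv,(0,130,80),(4,255,255))|cv2.inRange(hsv,(175,130,80),(179,255,255))
    n,l,s,cc=cv2.connectedComponentsWithStats(m)
    for i in range(1,n):
        v=ray(f,*cc[i],.077)[:2]-c; r=np.linalg.norm(v)
        if s[i,4]>=amin and .03<r<.055: print('pointer',cc[i].round(1),s[i,4],r.round(3),'ang',np.degrees(np.arctan2(v[1],v[0])).round(1),'q deg',(np.degrees(np.arctan2(v[1],v[0]))-27.9)%360)
E
python3 - <<'E'
from h import *
for n in ('wrist','scene'): pointer(grab(n,'p1'+n),amin=12 if n=='wrist' else 3)
E
```

Call:
play_rows([
  [[0,0,0,0,0,-8,0],[0,0,0,0,0,-8,0],[0,0,0,0,0,-8,0],[0,0,0,0,0,-8,0],[0,0,0,0,0,-8,0],[0,0,0,0,0,-8,0],[0,0,0,0,0,-8,0],[0,0,0,0,0,-8,0],[0,0,0,0,0,-8,0],[0,0,0,0,0,-8,0]],
])

```text
time: 12.4
tool_pos: [0.4983, 0.1909, 0.1119]
tool_rot: [0.001, 0.842, 0.539, 0.001]
contact_force: [2.2, -3.2, 5.9]
gripper_width: 0.167
grasp_force: 61.8
```

```bash
python3 - <<'E'
from h import *
st()
for n in ('wrist','scene','top'): print(n); pointer(grab(n),amin=12 if n=='wrist' else 4)
E
```

```text
12.4 [0.4983 0.1909 0.1119] key yaw mod180 65.19 F [ 2.2 -3.2  5.9] T [-0.73 -0.6   0.13] q6 37.8 0.16715600234402753
wrist
scene
pointer [287.4 239.3] 7 0.039 ang -152.4 q deg 179.74382279490956
top
```

The screw is turning: the pointer is seen at −152°, about 180° out. Continuing.

Call:
play_rows([
  [[0,0,0,0,0,-8,0],[0,0,0,0,0,-8,0],[0,0,0,0,0,-8,0],[0,0,0,0,0,-8,0],[0,0,0,0,0,-8,0],[0,0,0,0,0,-8,0],[0,0,0,0,0,-8,0],[0,0,0,0,0,-8,0],[0,0,0,0,0,-8,0],[0,0,0,0,0,-8,0]],
])

```text
time: 13.55
tool_pos: [0.4981, 0.1912, 0.1119]
tool_rot: [0.0, 0.992, -0.129, 0.001]
contact_force: [3.1, -3.2, 5.0]
gripper_width: 0.171
grasp_force: 61.8
```

Call:
play_rows([
  [[0,0,0,0,0,-8,0],[0,0,0,0,0,-8,0],[0,0,0,0,0,-8,0],[0,0,0,0,0,-8,0],[0,0,0,0,0,-4,0],[0,0,0,0,0,0,0],[0,0,0,0,0,0,0]],
])

```text
time: 14.25
tool_pos: [0.4982, 0.1914, 0.1119]
tool_rot: [-0.001, 0.904, -0.427, 0.001]
contact_force: [3.5, -1.9, 5.8]
gripper_width: 0.166
grasp_force: 61.8
```

```bash
python3 - <<'E'
from h import *
st()
for n in ('wrist','scene','top'): print(n); pointer(grab(n),amin=12 if n=='wrist' else 4)
E
```

```text
14.25 [0.4982 0.1914 0.1119] key yaw mod180 129.5 F [ 3.5 -1.9  5.8] T [-0.46 -0.56  0.08] q6 153.5 0.16623347612038544
wrist
scene
pointer [263.2 249. ] 6 0.038 ang 92.8 q deg 64.91385723813735
top
pointer [283.5 184.5] 4 0.039 ang -55.5 q deg 276.61654955989513
```

Call:
play_rows([
  [[0,0,0,0,0,0,1],[0,0,0,0,0,0,1],[0,0,0,0,0,0,1],[0,0,0,0,0,0,1],[0,0,0,0,0,0,1],[0,0,0,0,0,0,1],[0,0,0.02,0,0,0,1],[0,0,0.025,0,0,0,1],[0,0,0.015,0,0,0,1],[0,0,0,0,0,8,1]],
])

```text
time: 15.4
tool_pos: [0.4991, 0.1918, 0.1744]
tool_rot: [-0.002, 0.932, -0.361, 0.002]
contact_force: [0.9, -0.0, 0.5]
gripper_width: 1.003
grasp_force: 0.0
```

Call:
play_rows([
  [[0,0,0,0,0,8,1],[0,0,0,0,0,8,1],[0,0,0,0,0,8,1],[0,0,0,0,0,8,1],[0,0,0,0,0,8,1],[0,0,0,0,0,8,1],[0,0,0,0,0,8,1],[0,0,0,0,0,8,1],[0,0,0,0,0,8,1],[0,0,0,0,0,8,1]],
])

```text
time: 16.4
tool_pos: [0.4973, 0.1913, 0.1709]
tool_rot: [-0.0, 0.946, 0.324, -0.0]
contact_force: [0.0, -0.1, -0.1]
gripper_width: 1.001
grasp_force: 0.0
```

Call:
play_rows([
  [[0,0,0,0,0,8,1],[0,0,0,0,0,8,1],[0,0,0,0,0,8,1],[0,0,0,0,0,8,1],[0,0,0,0,0,8,1],[0,0,0,0,0,8,1],[0,0,0,0,0,8,1],[0,0,0,0,0,8,1],[0,0,0,0,0,8,1],[0,0,0,0,0,8,1]],
])

```text
time: 17.4
tool_pos: [0.4973, 0.1913, 0.1709]
tool_rot: [-0.0, 0.517, 0.856, -0.0]
contact_force: [0.8, 0.4, 0.4]
gripper_width: 1.001
grasp_force: 0.0
```

Call:
play_rows([
  [[0,0,0,0,0,8,1],[0,0,0,0,0,4,1],[0,0,0,0,0,0,1],[0,0,0,0,0,0,1]],
])

```text
time: 17.8
tool_pos: [0.4973, 0.1913, 0.1709]
tool_rot: [-0.0, 0.428, 0.904, -0.0]
contact_force: [-0.7, -0.5, 0.8]
gripper_width: 1.0
grasp_force: 0.0
```

```bash
python3 - <<'E'
from h import *
st(); W=grab('wrist'); pointer(W)
o=orange(W,amin=300); print(o)
X=[ray(W,*c,.163) for c,a in o]; print(np.round(X,4))
if len(X)==2:
    d=X[1]-X[0]; print('sep',np.linalg.norm(d),'yaw',np.degrees(np.arctan2(d[1],d[0]))%180,'ctr',(X[0]+X[1])/2)
E
```

```text
17.8 [0.4973 0.1913 0.1709] key yaw mod180 129.36 F [-0.7 -0.5  0.8] T [-0.08 -0.04  0.04] q6 -26.3 1.0000074751558314
pointer [348.4 142.7] 54 0.038 ang 94.3 q deg 66.42138417281049
[([318.6, 147.5], 1512), ([319.3, 291.3], 989)]
[[0.4707 0.2241 0.163 ]
 [0.5245 0.1593 0.163 ]]
sep 0.08430923602043265 yaw 129.69730266132362 ctr [0.49760133 0.19171216 0.163     ]
```

The regrasp alignment is right: bar yaw 129.7°, centre within 0.5 mm, pointer about 66° out.

Call:
play_rows([
  [[0,0,-0.02,0,0,0,1],[0,0,-0.025,0,0,0,1],[0,0,-0.014,0,0,0,1],[0,0,0,0,0,0,1],[0,0,0,0,0,0,0],[0,0,0,0,0,0,0],[0,0,0,0,0,0,0],[0,0,0,0,0,0,0],[0,0,0,0,0,0,0],[0,0,0,0,0,0,0]],
])

```text
time: 18.85
tool_pos: [0.4979, 0.1915, 0.1128]
tool_rot: [0.001, 0.427, 0.904, 0.001]
contact_force: [-0.6, 0.6, 2.0]
gripper_width: 0.164
grasp_force: 61.0
```

Call:
play_rows([
  [[0,0,0,0,0,-8,0],[0,0,0,0,0,-8,0],[0,0,0,0,0,-8,0],[0,0,0,0,0,-8,0],[0,0,0,0,0,-8,0],[0,0,0,0,0,-8,0],[0,0,0,0,0,-6,0],[0,0,0,0,0,0,0],[0,0,0,0,0,0,0]],
])

```text
time: 19.75
tool_pos: [0.4985, 0.1917, 0.1129]
tool_rot: [0.001, 0.79, 0.613, 0.001]
contact_force: [2.7, 2.1, 3.0]
gripper_width: 0.169
grasp_force: 61.0
```

```bash
python3 - <<'E'
from h import *
st(); W=grab('wrist'); pointer(W)
E
```

```text
19.75 [0.4985 0.1917 0.1129] key yaw mod180 75.56 F [2.7 2.1 3. ] T [ 0.35 -0.62 -0.02] q6 27.5 0.1687029973464313
pointer [356.2 156.8] 96 0.039 ang 38.7 q deg 10.789476025812519
```

Call:
play_rows([
  [[0,0,0,0,0,-3,0],[0,0,0,0,0,-3,0],[0,0,0,0,0,-3,0],[0,0,0,0,0,-2,0],[0,0,0,0,0,0,0]],
])

```text
time: 20.3
tool_pos: [0.4985, 0.1916, 0.1129]
tool_rot: [0.001, 0.846, 0.534, 0.002]
contact_force: [4.3, 2.6, 5.0]
gripper_width: 0.165
grasp_force: 61.1
```

```bash
python3 - <<'E'
from h import *
st(); W=grab('wrist'); pointer(W)
E
```

```text
20.3 [0.4985 0.1916 0.1129] key yaw mod180 64.52 F [4.3 2.6 5. ] T [ 0.34 -0.87  0.01] q6 38.5 0.16508177909206292
pointer [356.4 156.1] 95 0.04 ang 27.7 q deg 359.7915537631194
```

Call:
play_rows([
  [[0,0,0,0,0,-2,0],[0,0,0,0,0,-2,0],[0,0,0,0,0,-1,0],[0,0,0,0,0,0,0],[0,0,0,0,0,0,0]],
])

```text
time: 20.85
tool_pos: [0.4985, 0.1916, 0.113]
tool_rot: [0.001, 0.868, 0.497, 0.002]
contact_force: [4.6, 1.6, 4.2]
gripper_width: 0.17
grasp_force: 61.7
```

```bash
python3 - <<'E'
from h import *
st(); W=grab('wrist'); pointer(W)
E
```

```text
20.85 [0.4985 0.1916 0.113 ] key yaw mod180 59.64 F [4.6 1.6 4.2] T [ 0.36 -0.93  0.75] q6 43.4 0.1697149242345446
pointer [352.9 153.6] 99 0.04 ang 26.5 q deg 358.5775366254567
```

The pointer has stopped at the long mark and the torque has risen to 0.75 N m, so the screw is bottomed. Now I'll back it off.

Call:
play_rows([
  [[0,0,0,0,0,8,0],[0,0,0,0,0,8,0],[0,0,0,0,0,8,0],[0,0,0,0,0,8,0],[0,0,0,0,0,8,0],[0,0,0,0,0,8,0],[0,0,0,0,0,8,0],[0,0,0,0,0,8,0],[0,0,0,0,0,8,0],[0,0,0,0,0,8,0]],
])

```text
time: 21.9
tool_pos: [0.4976, 0.1913, 0.1128]
tool_rot: [0.0, 0.343, 0.939, 0.0]
contact_force: [2.3, 1.7, 6.3]
gripper_width: 0.169
grasp_force: 61.4
```

Call:
play_rows([
  [[0,0,0,0,0,8,0],[0,0,0,0,0,8,0],[0,0,0,0,0,4,0],[0,0,0,0,0,0,0],[0,0,0,0,0,0,0]],
])

```text
time: 22.4
tool_pos: [0.4975, 0.191, 0.1127]
tool_rot: [0.0, 0.178, 0.984, -0.0]
contact_force: [2.2, 0.7, 6.0]
gripper_width: 0.169
grasp_force: 61.5
```

```bash
python3 - <<'E'
from h import *
st(); W=grab('wrist'); pointer(W); pointer(grab('scene'),amin=4)
E
```

```text
22.4 [0.4975 0.191  0.1127] key yaw mod180 159.52 F [2.2 0.7 6. ] T [-0.01 -0.29  0.  ] q6 -56.5 0.16883763149707054
pointer [369.5 171.4] 98 0.038 ang 107.2 q deg 79.34994524627831
pointer [265.7 250.3] 7 0.039 ang 103.8 q deg 75.90258267712323
```

Call:
play_rows([
  [[0,0,0,0,0,5,0],[0,0,0,0,0,5,0],[0,0,0,0,0,0,0],[0,0,0,0,0,0,0]],
])

```text
time: 22.9
tool_pos: [0.4974, 0.1909, 0.1128]
tool_rot: [0.0, 0.091, 0.996, -0.0]
contact_force: [1.8, -0.8, 6.1]
gripper_width: 0.167
grasp_force: 61.5
```

```bash
python3 - <<'E'
from h import *
st(); W=grab('wrist'); pointer(W); pointer(grab('scene'),amin=4)
E
```

```text
22.9 [0.4974 0.1909 0.1128] key yaw mod180 169.53 F [ 1.8 -0.8  6.1] T [-0.09 -0.21  0.06] q6 -66.5 0.16715040423097233
pointer [369.5 171. ] 107 0.038 ang 117.9 q deg 90.02095481459858
pointer [268.6 250.3] 7 0.038 ang 113.5 q deg 85.5526758124326
```

The screw is at about 90°. I'll ease the key back into its play, lift it, and carry it to its old, free spot.

Call:
play_rows([
  [[0,0,0,0,0,-4,0],[0,0,0,0,0,-4,0],[0,0,0.01,0,0,0,0],[0,0,0.015,0,0,0,0],[0,0,0.02,0,0,0,0],[0,0,0.03,0,0,0,0],[0,0,0,0,0,0,0],[0,0,0,0,0,0,0]],
])

```text
time: 23.8
tool_pos: [0.4969, 0.1913, 0.187]
tool_rot: [-0.0, 0.161, 0.987, -0.0]
contact_force: [-0.4, 0.4, -2.9]
gripper_width: 0.168
grasp_force: 60.4
```

Call:
play_rows([
  [[0.003,0.025,0,0,0,0,0],[0.006,0.04,0,0,0,0,0],[0.006,0.04,0,0,0,0,0],[0.006,0.04,0,0,0,0,0],[0.006,0.04,0,0,0,0,0],[0.004,0.03,0,0,0,0,0],[0,0,0,0,0,0,0],[0,0,0,0,0,0,0]],
])

```text
time: 24.6
tool_pos: [0.5268, 0.4057, 0.184]
tool_rot: [-0.002, 0.16, 0.987, -0.002]
contact_force: [-0.4, -0.4, -2.8]
gripper_width: 0.166
grasp_force: 60.4
```

```bash
python3 - <<'E'
from h import *
st(); W=grab('wrist'); S=grab('scene'); pointer(S,amin=4); pointer(W); print(orange(S,box=(150,180,260,340)),orange(W,amin=300))
p=manip.state()['tool_pos']; q=manip.state()['tool_rot']; d=np.arctan2(q[2],q[1])*2-np.pi
for k in (-1,1): X=p+[k*.042*np.cos(d),k*.042*np.sin(d),.0435]; print(proj(S,X).round(1),proj(W,X).round(1))
E
```

```text
24.6 [0.5268 0.4057 0.184 ] key yaw mod180 161.53 F [-0.4 -0.4 -2.8] T [ 0.   -0.02 -0.02] q6 -40.3 0.16600089678392882
pointer [268.5 250.5] 8 0.039 ang 113.4 q deg 85.48634115949955
pointer [ 96.7 193.9] 63 0.04 ang 115.2 q deg 87.289251616059
[([201.2, 254.7], 159)] [([317.4, 172.9], 3179), ([317.5, 355.6], 1111)]
[202.2 255. ] [316.1 174. ]
[178.7 231.6] [315.9 358.6]
```

Call:
play_rows([
  [[0,0,-0.03,0,0,0,0],[0,0,-0.045,0,0,0,0],[0,0,-0.04,0,0,0,0],[0,0,-0.02,0,0,0,0],[0,0,-0.009,0,0,0,0],[0,0,0,0,0,0,0],[0,0,0,0,0,0,0]],
])

```text
time: 25.4
tool_pos: [0.5295, 0.4064, 0.0448]
tool_rot: [0.001, 0.161, 0.987, 0.001]
contact_force: [-0.1, -0.4, -2.1]
gripper_width: 0.171
grasp_force: 60.3
```

Call:
play_rows([
  [[0,0,-0.004,0,0,0,0],[0,0,-0.002,0,0,0,0],[0,0,-0.002,0,0,0,0],[0,0,0,0,0,0,0],[0,0,0,0,0,0,0]],
])

```text
time: 25.9
tool_pos: [0.5291, 0.407, 0.0369]
tool_rot: [0.001, 0.161, 0.987, 0.001]
contact_force: [-2.2, -0.0, 6.1]
gripper_width: 0.165
grasp_force: 61.4
```

The mouth has touched down on the bench (force +6 N at the expected height). Releasing and retreating upward.

Call:
play_rows([
  [[0,0,0,0,0,0,1],[0,0,0,0,0,0,1],[0,0,0,0,0,0,1],[0,0,0,0,0,0,1],[0,0,0,0,0,0,1],[0,0,0,0,0,0,1],[0,0,0.02,0,0,0,1],[0,0,0.04,0,0,0,1],[0,0,0.045,0,0,0,1],[0,0,0.045,0,0,0,1]],
])

```text
time: 26.9
tool_pos: [0.5279, 0.406, 0.186]
tool_rot: [-0.0, 0.161, 0.987, -0.0]
contact_force: [0.6, 1.0, 0.1]
gripper_width: 0.999
grasp_force: 0.0
```

Call:
play_rows([
  [[0,0,0.02,0,0,0,1],[0,0,0,0,0,0,1],[0,0,0,0,0,0,1]],
])

```text
time: 27.2
tool_pos: [0.5282, 0.4062, 0.2046]
tool_rot: [-0.0, 0.161, 0.987, -0.0]
contact_force: [0.0, 0.9, -0.4]
gripper_width: 0.999
grasp_force: 0.0
```

```bash
python3 - <<'E'
from h import *
st(); W=grab('wrist'); S=grab('scene','end'); pointer(S,amin=4); pointer(W)
oS=orange(S,box=(150,240,260,340)); oW=orange(W,amin=200); print(oS,oW)
cv2.imwrite('pics/endv.png',np.hstack([cv2.resize(W['frame'],(480,300)),cv2.resize(S['frame'][200:350,150:300],(300,300))]))
X=[ray(W,*c,.083) for c,a in oW]; print(np.round(X,4), np.linalg.norm(X[0]-X[1]))
for a,b in zip(sorted(oS),sorted(oW,key=lambda t:-t[0][1])): print(tri([S,W],[a[0],b[0]]))
E
```

```text
27.2 [0.5282 0.4062 0.2046] key yaw mod180 161.45 F [ 0.   0.9 -0.4] T [-0.02  0.    0.01] q6 -40.3 0.9992185723839935
pointer [268.6 250.3] 7 0.038 ang 113.5 q deg 85.5526758124326
pointer [108.  186.2] 51 0.04 ang 115.2 q deg 87.28350857769396
[([189.1, 282.4], 72), ([211.8, 307.7], 126)] [([318.7, 125.5], 607), ([319.0, 223.5], 468)]
[[0.4892 0.4201 0.083 ]
 [0.5708 0.3931 0.083 ]] 0.08592107143178819
[0.57090386 0.39401861 0.08511185]
[0.48990362 0.42055131 0.08113062]
```

View pics/endv.png

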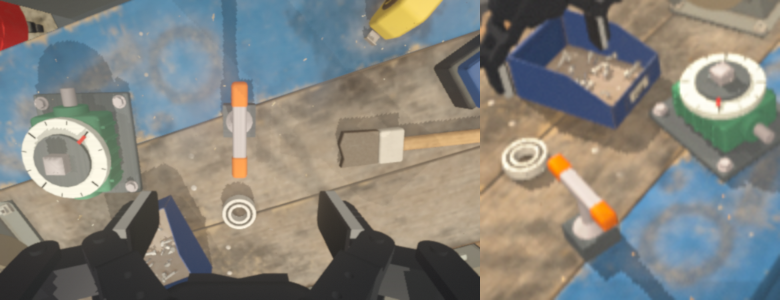

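The key stands upright on the bench (grips at wrist-view (240,95) and (239,168), bar height about 0.082 m) and the gripper is clear. The pointer is at the long mark about a quarter turn out. Handing in.

```bash
python3 -c "
from plant import manip
print(manip.job_done())"
```

```text
the job is handed in; nothing more can be done
None
```

I bottomed the adjuster, backed it off about a quarter turn (roughly 87–90° by camera), and stood the key upright on the bench. The arm went nowhere near the duct tape or wrench, and the job was handed in at about 27 s with no verdict returned.

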